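Blow a bur block dry in the air-drying box

TASK

The blue bur block standing out in front of the ultrasonic bath has just been cleaned and must be blown dry before it is pouched: set it in the nest of the drying box's open drawer, sitting flat on the drawer floor, and push the drawer fully home. Only then turn the spring-return air dial clockwise past its first two clicks to the third (green) mark, keep it there at least two seconds and finish the program still holding it there, because the dial springs back to off when let go. Do not drop the block or tip it over, and leave the dental mirror, dropper bottle, impression tray and steel cassette where they are.

Things in the scene. Friction and masses are not known exactly. Their poses are not given: they have to be found in the camera images.
- bur_block: bur block, loose: blue plastic block 36 mm (its x) by 58 mm (its y) by 22 mm high with a few thin burs standing in its top, up to 40 mm above its underside. Weighs about 70 g. Origin at the centre of its underside, z up. Starts out on the worktop to the right of the drying box (not the like block at the back, right beside the bath); grasp the blue part across the 36 mm.
- dryer: bench air-drying box, fixed: white hood, teal roof with clear window, 162 mm wide, 130 deep, 119 high; a white console 52 mm high with the dial stands right of its front. Origin on the worktop under the centre of the hood's front face (plane x = 0); x points into the hood, y to its left. Mouth 136 mm wide, its lintel 64 mm above the worktop: a seated block passes with 3 mm to spare.
- drawer (a joint): slide of the drawer, m: 0 = fully home, 0.15 = fully out; it pulls out along the dryer's -x, starts 0.135 to 0.15 out, stays where it is left, about 2 N to push slowly.
- drawer_nest (a point): centre of the nest on the drawer floor (21 mm above the worktop), axes as the dryer's, moves with the drawer. Teal rim 6 mm high, 4 mm thick round a pocket 62 mm along x, 40 mm along y: the block's 58 mm side goes along x, either way round, 2 mm clear all round. Steel tray 112 x 112 mm, rim 6 mm. White splash front 55 to 61 mm towards -x, 118 mm wide, top 48 mm above the floor.
- drawer_handle (a point): middle of the drawer's steel bar handle, 11 mm thick, 88 mm long along y, 38 mm above the drawer floor (59 mm above the worktop), 39 mm in front of the splash front's face; an 8 mm rod at y = +-36 mm ties it to the front. Moves with the drawer.
- dial (a joint): spring-return air dial, rad: 0 = off (at rest, pointer to the front, the dryer's -x), grows clockwise seen from above. Clicks at 0.4, 0.8, 1.2, 1.6; marks white at 0, 0.4, 0.8, green at 1.2, red at 1.6; stop at 1.7. The spring pulls back with 0.12 N m at rest, 0.22 N m at the stop, clicks add or take 0.06 N m; let go it springs back to 0.
- dial_grip (a point): point on the dial's vertical axis at mid height of its black grip bar, 77 mm above the worktop; turns with the dial. Bar 52 mm long (this point's x; white pointer line at its -x end), 12 mm thick, from 61 to 87 mm above the worktop, on a round skirt 58 mm across with its top 60 mm up. At rest the bar lies along the dryer's x.
- mirror_a: dental mirror 162 mm long, 9 mm high, lying on the worktop to the right near the front edge: leave alone. Origin under its middle, y along it.
- dropper: brown dropper bottle, 33 mm across, 102 mm tall, standing behind the bur block: leave alone. Origin under its centre.
- imp_tray_a: metal impression tray 74 x 80 x 16 mm lying to the left of the drying box: leave alone. Origin at the middle of its underside.
- instrument_cassette: closed perforated steel cassette 91 x 185 x 28 mm lying further left, in front of the sealer: leave alone. Origin under its centre.

How it is judged (in metres and radians):
On the way, in this order (a step that is already met when the one before it is completed fails the run):
1. the bur block sits flat in the nest, let go, while the drawer is still out (horizontal distance between bur_block and drawer_nest below 0.006 m and z of bur_block in the frame of drawer_nest below 0.003 m and angle between bur_block's own z axis and vertical below 0.07 rad and contact force between the fingers and bur_block below 0.2 N and value of joint drawer above 0.05 m), for 0.2 s.
2. the drawer is fully home (within 6 mm) with the block in its nest (value of joint drawer below 0.006 m and horizontal distance between bur_block and drawer_nest below 0.006 m and z of bur_block in the frame of drawer_nest below 0.003 m), for 0.2 s.
3. the fingers hold the dial at the third, green mark for two seconds (value of joint dial between 1.05 and 1.35 rad and contact force between the fingers and dial above 1 N), for 2 s.
At the end, for the whole second after the job is handed in: fingers still hold the dial at its third click (1.2 +- 0.15 rad) with over 1 N; drawer home within 6 mm; bur block in the nest within 6 mm of its centre, within 3 mm of the floor, upright within 4 degrees; mirror, bottle, impression tray and cassette within 30 mm of where they lay (all of step 2 and all of step 3 and angle between bur_block's own z axis and vertical below 0.07 rad and distance of each of mirror_a, dropper, imp_tray_a, instrument_cassette from where it was at the start of the episode below 0.03 m); the arm keeps its last pose, push and grip.
It fails at once if the air dial is turned (more than 0.2 rad) while the drawer is more than 15 mm out (value of joint dial above 0.2 rad and value of joint drawer above 0.015 m).
It fails at once if the block is dropped: out of the fingers with its underside more than 45 mm above the worktop (height (world z) of bur_block above 0.045 m and contact force between the fingers and bur_block below 0.05 N).
It fails at once if the block is tipped over (angle between bur_block's own z axis and vertical above 0.8 rad).
It fails at once if the mirror, dropper bottle, impression tray or cassette is pushed more than 30 mm (distance of any of mirror_a, dropper, imp_tray_a, instrument_cassette from where it was at the start of the episode above 0.03 m).
It also fails if it takes over 72 s, if anything falls off the work surface, if the arm or the gripper's body presses on something with over 40 N, if the wrist force passes 120 N, or if a joint passes its speed limit or range.

ROBOT

A 6-joint arm with a two-finger parallel gripper is mounted at the origin on a cart in front of the work surface, level with it; the furniture and walls round the work are solid. World frame = base frame: x ahead of the robot, y to its left, z up, the work surface at z = 0. Lengths are in mm, angles in rad, forces in N, time in s.
With the tool pointing down it reaches from about 375 to 825 mm from the base axis. Payload 5.5 kg.
Tool frame: the origin (TCP) lies midway between the tips of the shut fingers; the grasp point (between the pads) lies 19 mm behind it; z points along the fingers, y is the line along which they close (so a half turn about z gives the same grasp; the last joint's range is limited). The gripper opens to 85 mm and grips with 20 to 120 N. Pads are 22 mm wide; open, the fingers measure 114 mm over their backs; the gripper's body (76 mm by 85 mm) begins 54 mm behind the grasp point. The pads swing forward as they close: fully open they stand 13 mm farther back than shut.
Start: joints at [1.276, 0.314, -0.047, 1.21, 0, 1.571], TCP at [174.326, 574.113, 231.299] pointing down, gripper open.
Joint ranges: [-2.67, 2.67], [-0.69, 1.73], [-1.03, 1.25], [-2.08, 2.16], [-1.42, 1.45], [-3.14, 3.14]. Speed limits (rad/s): [2.39, 2.39, 3.01, 3.14, 3.14, 3.14].

INTERFACE

Orientations are given as a rotation vector (axis times angle).
In Python, from station import get_state, snapshot, close_job gives the robot as it stands.
- The arm moves only by the shell command python3 -m handwheel 'ROWS' [FORCE]. ROWS is JSON, a list of rows, each an object of numbers: "x", "y", "z": the shift along the tool's x, y, z in cm; "turn": the turn about the tool's z in degrees; "jaw": the closure, from -1 (fully open) to 1 (shut). A call has exactly 8 rows; each row is the pose to reach, as a shift and turn from the pose commanded when the call began, along the tool's axes at that moment; what a row does not reach only later rows make up. A row lasts 1/10 s, in which the tool goes at most 50 mm and 8.59 degrees, less where a joint would pass 70% of its speed; a pose out of reach is approached as far as the arm can. A call with a gripper value outside its range is refused whole. The fingers move at their own pace and stop on an object; FORCE is the grip in N (left out, the last holds). Time passes only in rows, so rows that repeat a pose let the fingers close, or fill a call up. It gives the time, the measured TCP pose, the force, the opening and the grip force at its end, in the units of the state.
- get_state(): the state, without advancing time (a new reading comes with each control period).
- snapshot(name): name is "side" or "top" or "wrist"; returns a dict with "img" (480x640x3 uint8, red, green, blue), "fovy" (degrees; the focal length in pixels is half the picture's height over the tangent of half this angle, whatever the lens; pixels are square), "cx", "cy" (the principal point, pixels), "view" (4x4, takes a point from world to camera coordinates). Camera axes: x right, y down, z forward; pixel columns grow to the right and rows downward; lengths in mm; the calibration is good to about 2 mm. A picture is of the moment at which its call begins. There is no depth.
- close_job(): hands the job in; it is judged then, once.
The state is a dict: "clock": time; "joint_positions": joint angles; "dq": joint speeds; "joint_efforts": joint torques, N m; "tool_pos": TCP position; "orientation": TCP orientation; "wrist_force": force on the tool from outside, world axes, zero at the start; "ft_torque": the same for the moment, N m; "grip_width": opening from 0.0 (shut) to 1.0 (fully open); "gripper_force": force on a finger pad.
Only numpy, scipy, OpenCV 4.12 (cv2) and the standard library are available. Lean on these libraries where they do the work, as an engineer would, in place of code of your own. Each camera call takes 0.05 s, during which the arm holds its last target. There are 200 camera calls.

## Working session

There is one attempt and no reset: what is moved stays moved. The work goes in short steps, Python scripts to look and compute and a shell command to move; the robot and the scene stay as the last step left them, time stands still between calls to the robot, and variables do not carry over. Pictures are saved under pics/ and viewed, at most 13 in all, crops included, and the job is handed in when it is done.

```bash
mkdir -p pics
python3 - <<'E'
from station import *
import cv2,pickle
s=get_state(); print(s['tool_pos'],s['orientation'],s['grip_width'],s['clock'])
for n in ('top','side'):
    d=snapshot(n); pickle.dump(d,open(f'pics/{n}.pkl','wb')); cv2.imwrite(f'pics/{n}1.png',d['img'][:,:,::-1]); print(n,d['fovy'],d['cx'],d['cy'],d['view'])
E
```

```text
[174.16767924 573.56807038 230.44008725] [-4.61371739e-01 -3.10730611e+00  2.62329852e-03] 1.0028338427585588 0.0
top 50.00897233086163 320.5136882549528 248.8299206997266 [[ 2.27800416e-02 -9.99703913e-01  8.55317333e-03  4.70459423e+01]
 [-9.88758236e-01 -2.37935993e-02 -1.47617801e-01  5.70811049e+02]
 [ 1.47777604e-01 -5.09428094e-03 -9.89007497e-01  1.07766740e+03]
 [ 0.00000000e+00  0.00000000e+00  0.00000000e+00  1.00000000e+00]]
side 53.96692661014096 317.92303723393576 240.6564215672441 [[ 6.20126700e-01 -7.84409265e-01  1.20407848e-02 -2.86487899e+02]
 [-5.89693129e-01 -4.76203743e-01 -6.52297484e-01  4.28321734e+02]
 [ 5.17402057e-01  3.97406718e-01 -7.57867410e-01  1.03194950e+03]
 [ 0.00000000e+00  0.00000000e+00  0.00000000e+00  1.00000000e+00]]
```

View pics/top1.png

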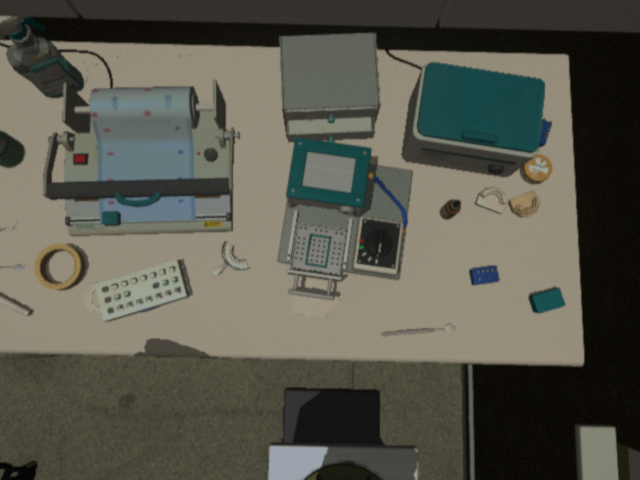

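View pics/side1.png

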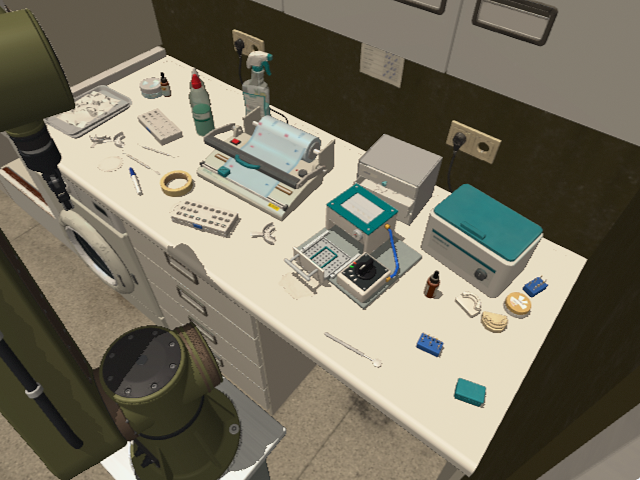

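The top view shows the drawer nest at about (319,250), the dial at (379,243), the blue block at (484,275), the dropper at (450,209) and the mirror at (418,330). The side view agrees: block at (430,345), dial at (365,270). I'll enlarge both.

```bash
cat > h.py <<'E'
import numpy as np,cv2,pickle
def ray(d,u,v):
    f=240/np.tan(np.radians(d['fovy']/2)); V=np.array(d['view']);R=V[:3,:3]
    return -R.T@V[:3,3], R.T@np.array([(u-d['cx'])/f,(v-d['cy'])/f,1])
def at(d,u,v,z):
    c,r=ray(d,u,v); return c+r*(z-c[2])/r[2]
def proj(d,p):
    f=240/np.tan(np.radians(d['fovy']/2)); V=np.array(d['view']); q=V[:3,:3]@np.array(p,float)+V[:3,3]
    return np.array([d['cx']+f*q[0]/q[2],d['cy']+f*q[1]/q[2]])
def crop(d,x,y,w,h,name):
    s=800/w; cv2.imwrite(name,cv2.resize(d['img'][y:y+h,x:x+w,::-1],None,fx=s,fy=s,interpolation=cv2.INTER_CUBIC)); 
def rd(n): return pickle.load(open(f'pics/{n}.pkl','rb'))
E
python3 - <<'E'
from h import *
t=rd('top');s=rd('side')
crop(t,280,130,160,120+0,'pics/tc.png') if 0 else crop(t,276,185,160,120,'pics/tc.png')
crop(s,280,180,160,120,'pics/sc.png')
for d,(x,y,w,h) in ((t,(465,260,40,30)),(s,(410,325,40,40))):
    im=d['img'][y:y+h,x:x+w].astype(int); m=((im[...,2]>im[...,0]+30)&(im[...,2]>im[...,1]+20)).astype(np.uint8)
    m=cv2.morphologyEx(m,cv2.MORPH_CLOSE,np.ones((3,3)))
    c=max(cv2.findContours(m,0,2)[0],key=cv2.contourArea); r=cv2.minAreaRect(c)
    b=cv2.boxPoints(r)+[x,y]; print(m.sum(),r[1],r[2]); 
    ctr=np.array(r[0])+[x,y]
    print(ctr,[at(d,*p,20).round(0)[:2] for p in b],[at(d,*ctr,z).round(1) for z in (0,15,22)])
E
```

```text
374 (15.132086753845215, 25.73868751525879) 81.8698959350586
[484.52999878 274.71000099] [array([ 536., -273.]), array([ 545., -330.]), array([ 512., -334.]), array([ 503., -277.])] [array([ 525.9, -309.8,    0. ]), array([ 524.3, -304.9,   15. ]), array([ 523.6, -302.6,   22. ])]
368 (23.702320098876953, 15.652474403381348) 26.56505012512207
[429.5 344.5] [array([ 492., -282.]), array([ 537., -276.]), array([ 543., -332.]), array([ 499., -337.])] [array([ 529.4, -304.3,    0. ]), array([ 520.5, -306.1,   15. ]), array([ 516.3, -306.9,   22. ])]
```

View pics/tc.png

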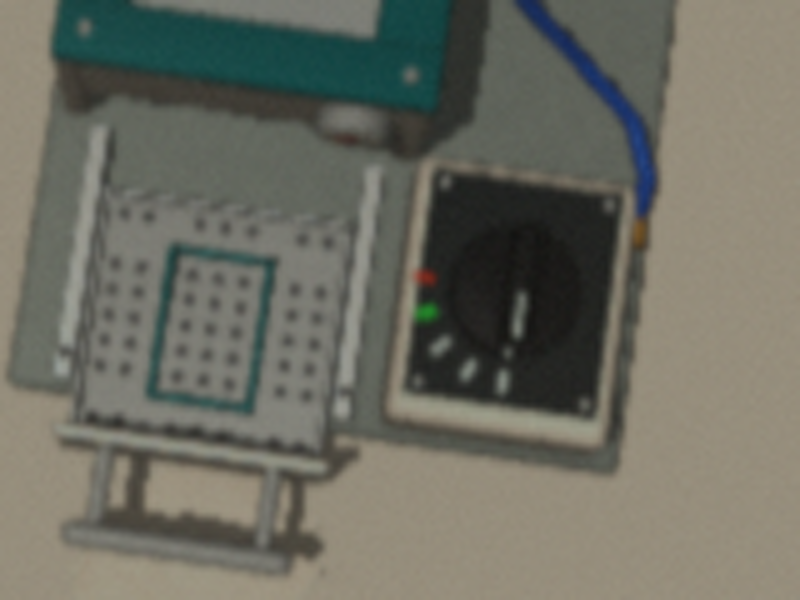

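View pics/sc.png

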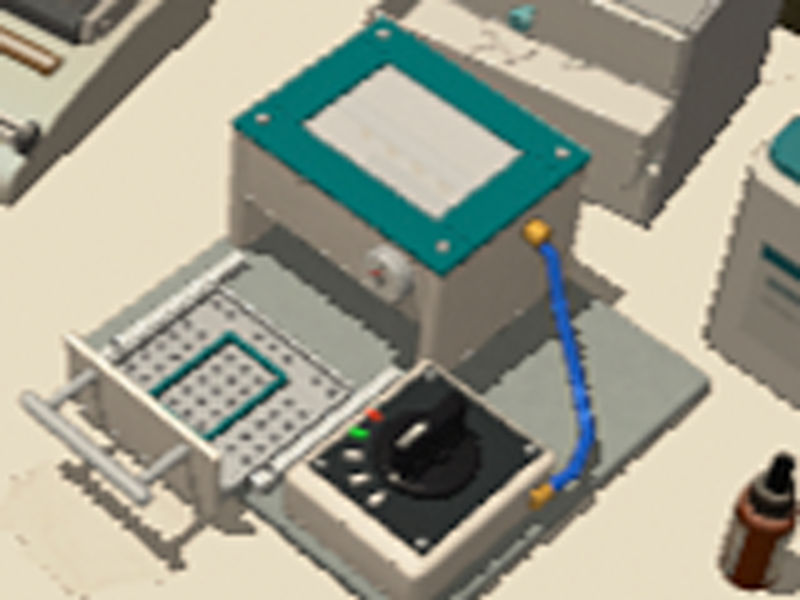

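Run:
```python
from h import *
t=rd('top');s=rd('side')
def T(z,*P): 
    r=[at(t,276+u/5,185+v/5,z)[:2] for u,v in P]; print('T',[a.round(1).tolist() for a in r],np.mean(r,0).round(1)); return r
def S(z,*P):
    r=[at(s,280+u/5,180+v/5,z)[:2] for u,v in P]; print('S',[a.round(1).tolist() for a in r],np.mean(r,0).round(1)); return r
T(27,(175,247),(275,262),(250,410),(150,396)); S(27,(230,333),(288,380),(207,437),(150,392))
T(64,(65,530),(290,560)); S(60,(28,400),(143,494))
T(87,(523,235),(517,340)); S(87,(462,400),(395,445))
r=T(119,(55,50),(440,105)); S(119,(235,125),(440,270))
T(52,(425,160),(635,190),(605,445),(385,420)); S(52,(430,365),(552,462),(415,580),(287,478))
T(60,(515,292)); S(60,(427,447))
a=r[0]-r[1]; print(np.degrees(np.arctan2(a[1],a[0]))-90)
```

```text
T [[603.6, 82.1], [598.0, 37.7], [531.8, 47.4], [536.9, 91.4]] [567.6  64.6]
S [[601.8, 81.4], [595.0, 34.6], [534.3, 45.3], [539.2, 89.9]] [567.6  62.8]
T [[474.9, 124.8], [464.5, 29.8]] [469.7  77.3]
S [[472.9, 121.4], [463.2, 33.1]] [468.   77.3]
T [[601.6, -64.7], [557.0, -62.5]] [579.3 -63.6]
S [[601.6, -72.3], [554.8, -61.8]] [578.2 -67. ]
T [[668.3, 132.2], [649.1, -26.4]] [658.7  52.9]
S [[662.8, 127.8], [645.1, -24.8]] [653.9  51.5]
T [[640.3, -26.1], [629.2, -117.7], [517.5, -104.7], [526.0, -10.2]] [578.3 -64.7]
S [[636.3, -31.7], [621.9, -121.0], [513.2, -106.9], [524.0, -16.4]] [573.8 -69. ]
T [[581.7, -64.8]] [581.7 -64.8]
S [[582.6, -65.7]] [582.6 -65.7]
-6.9111665126239785
```

```bash
cat >> h.py <<'E'
from scipy.spatial.transform import Rotation as Ro
def go(x,y,z,ya=None):
    from station import get_state
    s=get_state(); p=np.array(s['tool_pos']); R=Ro.from_rotvec(s['orientation']).as_matrix()
    a=np.degrees(np.arctan2(R[1,1],R[0,1])); d=R.T@(np.array([x,y,z])-p)/10
    print('t%.2f'%s['clock'],'pos',p.round(1),'yang %.1f'%a,'tilt %.2f'%np.degrees(np.arccos(-R[2,2])),'F',np.round(s['wrist_force'],1),'w %.3f gf %.1f'%(s['grip_width'],s['gripper_force']),'q',np.round(s['joint_positions'],2))
    print('SHIFT cm',d.round(2),'TURN', None if ya is None else round((a-ya+180)%360-180,1))
E
python3 -m handwheel '[{"x":-5,"y":-3.4},{"x":-10,"y":-6.7,"turn":8},{"x":-15,"y":-10,"turn":16},{"x":-20,"y":-13.5,"turn":24},{"x":-25,"y":-17,"turn":32},{"x":-30,"y":-20,"turn":40},{"x":-35,"y":-23.5,"turn":48},{"x":-40.2,"y":-26.9,"turn":56}]' 30
python3 -c "
from h import *
go(524,-304,150,8.5)"
```

```text
t0.10 pos [174.2 573.6 230.5] yang 73.1 tilt 0.09 F [ 0.  -0.3  0.5] w 1.005 gf 0.0 q [ 1.28  0.31 -0.05  1.21  0.    1.57]
SHIFT cm [-58.97 -73.8    8.17] TURN 64.6invalid input at $[0]: expected keys x, y, z, turn, jaw
```

```bash
python3 -m handwheel '[{"x":-5,"y":-3.4,"z":0,"turn":0,"jaw":-1},{"x":-10,"y":-6.7,"z":0,"turn":8,"jaw":-1},{"x":-15,"y":-10,"z":0,"turn":16,"jaw":-1},{"x":-20,"y":-13.5,"z":0,"turn":24,"jaw":-1},{"x":-25,"y":-17,"z":0,"turn":32,"jaw":-1},{"x":-30,"y":-20,"z":0,"turn":40,"jaw":-1},{"x":-35,"y":-23.5,"z":0,"turn":48,"jaw":-1},{"x":-40.2,"y":-26.9,"z":0,"turn":56,"jaw":-1}]' 30
python3 -c "
from h import *
go(524,-304,150,8.5)"
```

```text
clock: 0.9
tool_pos: [428.3, 262.6, 231.2]
orientation: [-1.873, -2.522, 0.0]
wrist_force: [-0.2, 1.2, -0.5]
grip_width: 0.998
gripper_force: 0.0
t0.90 pos [428.3 262.6 231.2] yang 16.8 tilt 0.01 F [-0.2  1.2 -0.5] w 0.998 gf 0.0 q [ 0.55  0.13 -0.28  1.16  0.    1.83]
SHIFT cm [-57.01  -7.2    8.12] TURN 8.3
```

```bash
python3 -m handwheel '[{"x":-5,"y":-0.6,"z":0,"turn":8.3,"jaw":-1},{"x":-10,"y":-1.2,"z":0,"turn":8.3,"jaw":-1},{"x":-15,"y":-2,"z":0,"turn":8.3,"jaw":-1},{"x":-20,"y":-2.7,"z":0,"turn":8.3,"jaw":-1},{"x":-25,"y":-3.4,"z":0,"turn":8.3,"jaw":-1},{"x":-30,"y":-4,"z":0,"turn":8.3,"jaw":-1},{"x":-34.9,"y":-4.7,"z":0,"turn":8.3,"jaw":-1},{"x":-34.9,"y":-4.7,"z":0,"turn":8.3,"jaw":-1}]'
python3 -c "
from h import *
go(524,-304,150,8.5)"
```

```text
clock: 1.7
tool_pos: [485.6, -88.0, 231.0]
orientation: [2.052, 2.377, -0.002]
wrist_force: [-0.3, 0.8, -0.5]
grip_width: 0.999
gripper_force: 0.0
t1.70 pos [485.6 -88.  231. ] yang 8.4 tilt 0.11 F [-0.3  0.8 -0.5] w 0.999 gf 0.0 q [-0.18  0.11 -0.3   1.16 -0.    1.25]
SHIFT cm [-21.91   0.65   8.14] TURN -0.1
```

```bash
python3 -m handwheel '[{"x":-5,"y":0.2,"z":0,"turn":0,"jaw":-1},{"x":-10,"y":0.4,"z":2,"turn":0,"jaw":-1},{"x":-15,"y":0.6,"z":4,"turn":0,"jaw":-1},{"x":-19,"y":0.7,"z":6,"turn":0,"jaw":-1},{"x":-21.9,"y":0.7,"z":8.1,"turn":0,"jaw":-1},{"x":-21.9,"y":0.7,"z":8.1,"turn":0,"jaw":-1},{"x":-21.9,"y":0.7,"z":8.1,"turn":0,"jaw":-1},{"x":-21.9,"y":0.7,"z":8.1,"turn":0,"jaw":-1}]'
python3 - <<'E'
from h import *
from station import snapshot
go(524,-304,8,8.5)
d=snapshot('wrist'); pickle.dump(d,open('pics/w1.pkl','wb')); cv2.imwrite('pics/w1.png',d['img'][:,:,::-1])
im=d['img'].astype(int); m=((im[...,2]>im[...,0]+30)&(im[...,2]>im[...,1]+20)).astype(np.uint8)
m=cv2.morphologyEx(m,cv2.MORPH_CLOSE,np.ones((5,5)))
for c in cv2.findContours(m,0,2)[0]:
    if cv2.contourArea(c)<500: continue
    r=cv2.minAreaRect(c); b=cv2.boxPoints(r); P=np.array([at(d,*p,22)[:2] for p in b])
    print(r,P.round(1).tolist(),P.mean(0),np.linalg.norm(np.diff(P,axis=0),axis=1))
E
```

```text
clock: 2.5
tool_pos: [525.9, -297.0, 150.8]
orientation: [-2.043, -2.387, -0.001]
wrist_force: [0.3, -0.2, 0.5]
grip_width: 1.006
gripper_force: 0.0
t2.50 pos [ 525.9 -297.   150.8] yang 8.9 tilt 0.03 F [ 0.3 -0.2  0.5] w 1.006 gf 0.0 q [-0.51  0.36 -0.17  1.04  0.    0.9 ]
SHIFT cm [-0.67 -0.3  14.28] TURN 0.4
((316.5, 236.0), (76.0, 47.0), 90.0) [[501.5, -277.7], [535.5, -272.5], [545.6, -331.6], [509.4, -337.2]] [ 523.00538144 -304.75217841] [34.38907857 59.9687283  36.61601531]
```

View pics/w1.png

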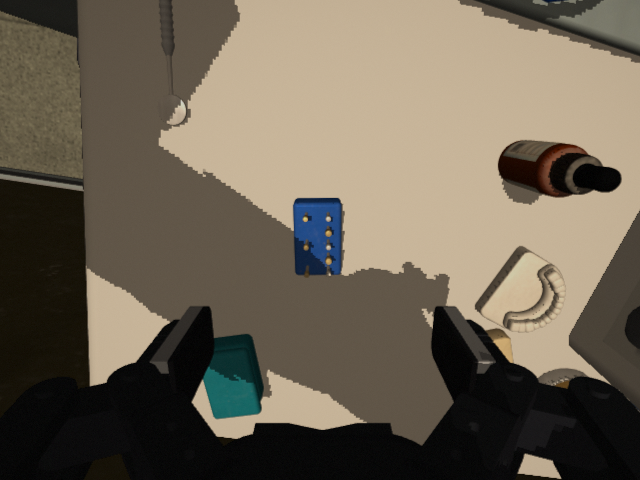

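The block is at (318,237), its long side along the tool's x and well aligned. The fit gives 36 x 60 mm at (523,-304.7). The dropper and stone are clear, so I'll descend.

```bash
python3 -m handwheel '[{"x":0,"y":0,"z":2,"turn":0,"jaw":-1},{"x":0,"y":0,"z":4,"turn":0,"jaw":-1},{"x":0,"y":0,"z":6,"turn":0,"jaw":-1},{"x":0,"y":0,"z":8,"turn":0,"jaw":-1},{"x":0,"y":0,"z":9,"turn":0,"jaw":-1},{"x":0,"y":0,"z":9,"turn":0,"jaw":-1},{"x":0,"y":0,"z":9,"turn":0,"jaw":-1},{"x":0,"y":0,"z":9,"turn":0,"jaw":-1}]'
python3 - <<'E'
from h import *
go(523,-304.5,8,8.9)
E
```

```text
clock: 3.35
tool_pos: [526.7, -298.5, 61.8]
orientation: [2.042, 2.384, 0.001]
wrist_force: [-1.3, 0.3, 0.1]
grip_width: 1.001
gripper_force: 0.0
t3.35 pos [ 526.7 -298.5   61.8] yang 8.8 tilt 0.13 F [-1.3  0.3  0.1] w 1.001 gf 0.0 q [-0.52  0.44 -0.27  0.86  0.    0.9 ]
SHIFT cm [-0.52 -0.47  5.38] TURN -0.1
```

```bash
python3 -m handwheel '[{"x":-0.5,"y":-0.4,"z":2,"turn":0,"jaw":-1},{"x":-0.5,"y":-0.4,"z":4,"turn":0,"jaw":-1},{"x":-0.5,"y":-0.4,"z":5,"turn":0,"jaw":-1},{"x":-0.5,"y":-0.4,"z":5.4,"turn":0,"jaw":-1},{"x":-0.5,"y":-0.4,"z":5.4,"turn":0,"jaw":-1},{"x":-0.5,"y":-0.4,"z":5.4,"turn":0,"jaw":-1},{"x":-0.5,"y":-0.4,"z":5.4,"turn":0,"jaw":-1},{"x":-0.5,"y":-0.4,"z":5.4,"turn":0,"jaw":-1}]'
python3 - <<'E'
from h import *
go(523,-304.5,8,8.9)
E
```

```text
clock: 4.15
tool_pos: [523.1, -304.1, 7.0]
orientation: [2.043, 2.385, 0.0]
wrist_force: [-0.6, -0.4, -0.0]
grip_width: 1.0
gripper_force: 0.0
t4.15 pos [ 523.1 -304.1    7. ] yang 8.8 tilt 0.07 F [-0.6 -0.4 -0. ] w 1.000 gf 0.0 q [-0.53  0.5  -0.32  0.75 -0.    0.89]
SHIFT cm [-0.04 -0.02 -0.1 ] TURN -0.1
```

Close and look with the wrist camera before lifting.

```bash
python3 -m handwheel '[{"x":0,"y":0,"z":0,"turn":0,"jaw":1},{"x":0,"y":0,"z":0,"turn":0,"jaw":1},{"x":0,"y":0,"z":0,"turn":0,"jaw":1},{"x":0,"y":0,"z":0,"turn":0,"jaw":1},{"x":0,"y":0,"z":0,"turn":0,"jaw":1},{"x":0,"y":0,"z":0,"turn":0,"jaw":1},{"x":0,"y":0,"z":0,"turn":0,"jaw":1},{"x":0,"y":0,"z":0,"turn":0,"jaw":1}]' 35
python3 - <<'E'
from h import *
from station import snapshot
go(523,-304.5,8,8.9)
d=snapshot('wrist'); pickle.dump(d,open('pics/w2.pkl','wb')); cv2.imwrite('pics/w2.png',d['img'][:,:,::-1])
E
```

```text
clock: 4.95
tool_pos: [522.7, -303.9, 6.5]
orientation: [2.044, 2.385, 0.0]
wrist_force: [-0.4, -1.0, 3.2]
grip_width: 0.412
gripper_force: 36.3
t4.95 pos [ 522.7 -303.9    6.5] yang 8.8 tilt 0.02 F [-0.4 -1.   3.2] w 0.412 gf 36.3 q [-0.53  0.5  -0.32  0.75 -0.    0.89]
SHIFT cm [-0.06  0.02 -0.15] TURN -0.1
```

View pics/w2.png

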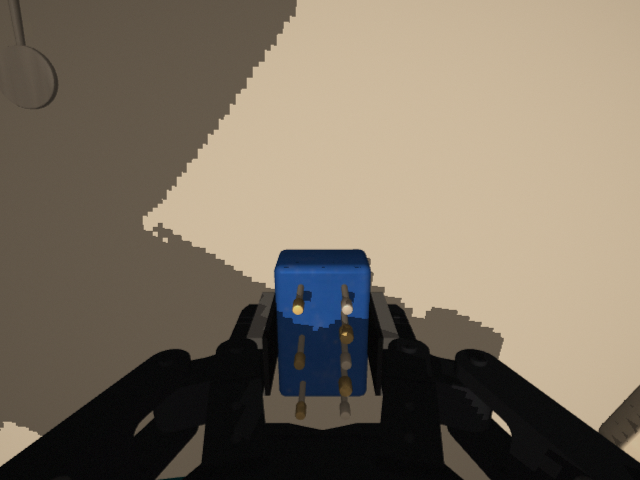

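```bash
python3 - <<'E'
from h import *
d=rd('w2'); a=at(d,321,268,22);b=at(d,322,395,22);c=at(d,321,251,0)
tx=np.array([np.cos(np.radians(98.8)),np.sin(np.radians(98.8))]); p=np.array([522.7,-303.9])
for q in(a,b,c): print(q.round(1),(q[:2]-p)@tx)
E
python3 -m handwheel '[{"x":0,"y":0,"z":-2,"turn":0,"jaw":1},{"x":0,"y":0,"z":-4,"turn":0,"jaw":1},{"x":0,"y":0,"z":-6,"turn":0,"jaw":1},{"x":0,"y":0,"z":-8,"turn":0,"jaw":1},{"x":0,"y":0,"z":-10,"turn":0,"jaw":1},{"x":0,"y":0,"z":-12,"turn":0,"jaw":1},{"x":0,"y":0,"z":-14,"turn":0,"jaw":1},{"x":0,"y":0,"z":-16,"turn":0,"jaw":1}]'
python3 -c "
from h import *
go(567.6,63.7,170,83.1)"
```

```text
[ 518.7 -279.1   22. ] 25.11997927380566
[ 527.5 -333.9   22. ] -30.400213473853533
[ 518.8 -280.2    0. ] 24.03153087955068
clock: 5.8
tool_pos: [522.0, -303.5, 166.5]
orientation: [-2.044, -2.385, 0.0]
wrist_force: [0.8, -0.5, -1.4]
grip_width: 0.408
gripper_force: 35.9
t5.80 pos [ 522.  -303.5  166.5] yang 8.8 tilt 0.07 F [ 0.8 -0.5 -1.4] w 0.408 gf 35.9 q [-0.53  0.35 -0.14  1.08 -0.    0.89]
SHIFT cm [35.59 10.13 -0.33] TURN -74.3
```

```bash
python3 -m handwheel '[{"x":3,"y":1,"z":0,"turn":-8,"jaw":1},{"x":7,"y":2,"z":0,"turn":-16,"jaw":1},{"x":11,"y":3,"z":0,"turn":-24,"jaw":1},{"x":15,"y":4,"z":0,"turn":-32,"jaw":1},{"x":19,"y":5.2,"z":0,"turn":-40,"jaw":1},{"x":23,"y":6.3,"z":0,"turn":-48,"jaw":1},{"x":27,"y":7.4,"z":0,"turn":-56,"jaw":1},{"x":29,"y":8,"z":0,"turn":-62,"jaw":1}]'
python3 -c "
from h import *
go(564.2,64.1,150,83.1)"
```

```text
clock: 6.6
tool_pos: [556.7, -1.9, 165.9]
orientation: [-0.511, -3.099, -0.001]
wrist_force: [-0.1, 0.4, -0.5]
grip_width: 0.413
gripper_force: 35.9
t6.60 pos [556.7  -1.9 165.9] yang 71.3 tilt 0.07 F [-0.1  0.4 -0.5] w 0.413 gf 35.9 q [-0.    0.27 -0.26  1.04  0.    0.32]
SHIFT cm [1.41 6.48 1.59] TURN -11.8
```

```bash
python3 -m handwheel '[{"x":0.3,"y":1.6,"z":0,"turn":-4,"jaw":1},{"x":0.7,"y":3.2,"z":0,"turn":-8,"jaw":1},{"x":1.1,"y":4.8,"z":0,"turn":-11.8,"jaw":1},{"x":1.4,"y":6.4,"z":0.8,"turn":-11.8,"jaw":1},{"x":1.4,"y":6.4,"z":1.6,"turn":-11.8,"jaw":1},{"x":1.4,"y":6.4,"z":1.6,"turn":-11.8,"jaw":1},{"x":1.4,"y":6.4,"z":1.6,"turn":-11.8,"jaw":1},{"x":1.4,"y":6.4,"z":1.6,"turn":-11.8,"jaw":1}]'
python3 - <<'E'
from h import *
from station import snapshot
go(564.2,64.1,60,83.1)
d=snapshot('wrist'); pickle.dump(d,open('pics/w3.pkl','wb')); cv2.imwrite('pics/w3.png',d['img'][:,:,::-1])
E
```

```text
clock: 7.4
tool_pos: [565.0, 59.4, 150.3]
orientation: [-0.205, -3.135, 0.0]
wrist_force: [0.4, -0.0, -0.7]
grip_width: 0.417
gripper_force: 35.9
t7.40 pos [565.   59.4 150.3] yang 82.5 tilt 0.01 F [ 0.4 -0.  -0.7] w 0.417 gf 35.9 q [ 0.1   0.3  -0.26  1.02 -0.    0.24]
SHIFT cm [0.14 0.46 9.03] TURN -0.6
```

View pics/w3.png

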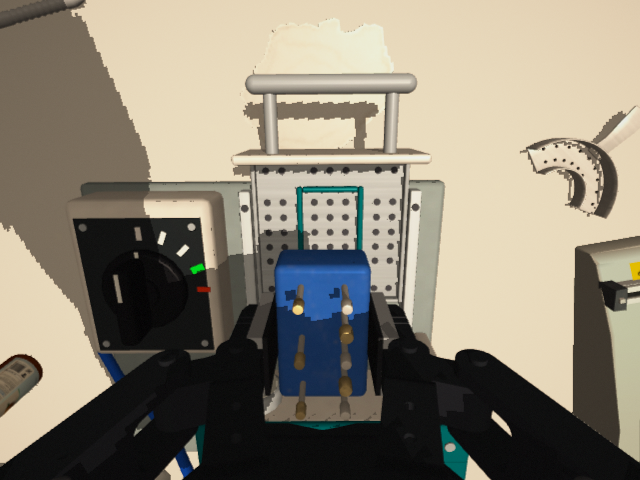

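Run:
```python
from h import *
d=rd('w3'); im=d['img'].astype(int); m=(im[...,1]>im[...,0]+30)&(im[...,2]>im[...,0]+25)
m[:178]=0;m[248:]=0;m[:,:285]=0;m[:,375:]=0
for v in(186,187,188,189,190,191,200,215,230,245):
    c=np.where(m[v])[0]; print(v,c[:1],c[-1:],len(c), end=' ')
    if len(c)>1 and v>=200:
        L=[k for k in c if k<330];Rr=[k for k in c if k>=330]
        print(at(d,np.mean(L),v,27)[:2].round(1),at(d,np.mean(Rr),v,27)[:2].round(1),end='')
    print()
c=[np.where(m[:,k])[0] for k in range(305,355,6)]; print([(x.min(),x[x<200].max()) for x in c])
ux=np.array([np.cos(np.radians(-6.9)),np.sin(np.radians(-6.9))]);uy=np.array([-ux[1],ux[0]])
p=np.array([565.0,59.4])
def rel(u,v,z): q=at(d,u,v,z)[:2]-p; return (q@ux).round(1),(q@uy).round(1)
print('front rim outer L/R',rel(300,186,27),rel(360,186,27),at(d,330,186,27))
print('handle',rel(331,83,63),'splash top inner',rel(331,162,69), 'block blue L,R top',rel(276,267,172-7),rel(369,267,165),rel(322,395,165), rel(321,251,143))
```

```text
186 [332] [360] 14 
187 [298] [362] 63 
188 [297] [362] 66 
189 [297] [362] 66 
190 [297] [362] 66 
191 [297] [362] 66 
200 [297] [362] 10 [540.7  45.5] [546.4  89. ]
215 [298] [362] 11 [551.7  44.6] [557.4  87.5]
230 [298] [361] 10 [562.9  42.9] [568.6  86. ]
245 [298] [361] 10 [574.4  41.2] [580.2  84.8]
[(np.int64(187), np.int64(192)), (np.int64(187), np.int64(191)), (np.int64(187), np.int64(191)), (np.int64(187), np.int64(191)), (np.int64(187), np.int64(191)), (np.int64(187), np.int64(191)), (np.int64(187), np.int64(191)), (np.int64(186), np.int64(191)), (np.int64(186), np.int64(191))]
front rim outer L/R (np.float64(-32.5), np.float64(-15.7)) (np.float64(-32.1), np.float64(26.9)) [533.60253206  68.85687818  27.        ]
handle (np.float64(-96.8), np.float64(5.8)) splash top inner (np.float64(-53.2), np.float64(5.5)) block blue L,R top (np.float64(-25.2), np.float64(-16.7)) (np.float64(-24.9), np.float64(17.2)) (np.float64(31.1), np.float64(-0.5)) (np.float64(-23.6), np.float64(-0.4))
```

```bash
python3 -m handwheel '[{"x":0.1,"y":0.4,"z":2,"turn":0,"jaw":1},{"x":0.1,"y":0.5,"z":4,"turn":-0.3,"jaw":1},{"x":0.1,"y":0.5,"z":6,"turn":-0.3,"jaw":1},{"x":0.1,"y":0.5,"z":8,"turn":-0.3,"jaw":1},{"x":0.1,"y":0.5,"z":10,"turn":-0.3,"jaw":1},{"x":0.1,"y":0.5,"z":10.7,"turn":-0.3,"jaw":1},{"x":0.1,"y":0.5,"z":10.7,"turn":-0.3,"jaw":1},{"x":0.1,"y":0.5,"z":10.7,"turn":-0.3,"jaw":1}]'
python3 - <<'E'
from h import *
from station import snapshot
go(564.9,65.0,42,82.8)
d=snapshot('wrist'); pickle.dump(d,open('pics/w4.pkl','wb')); crop(d,220,120,240,180,'pics/w4.png')
E
```

```text
clock: 8.25
tool_pos: [565.3, 65.0, 44.2]
orientation: [0.195, 3.135, 0.0]
wrist_force: [0.2, 0.7, -0.5]
grip_width: 0.413
gripper_force: 36.0
t8.25 pos [565.3  65.   44.2] yang 82.9 tilt 0.06 F [ 0.2  0.7 -0.5] w 0.413 gf 36.0 q [ 0.11  0.4  -0.38  0.79 -0.    0.24]
SHIFT cm [ 0.04 -0.01  0.22] TURN 0.1
```

View pics/w4.png

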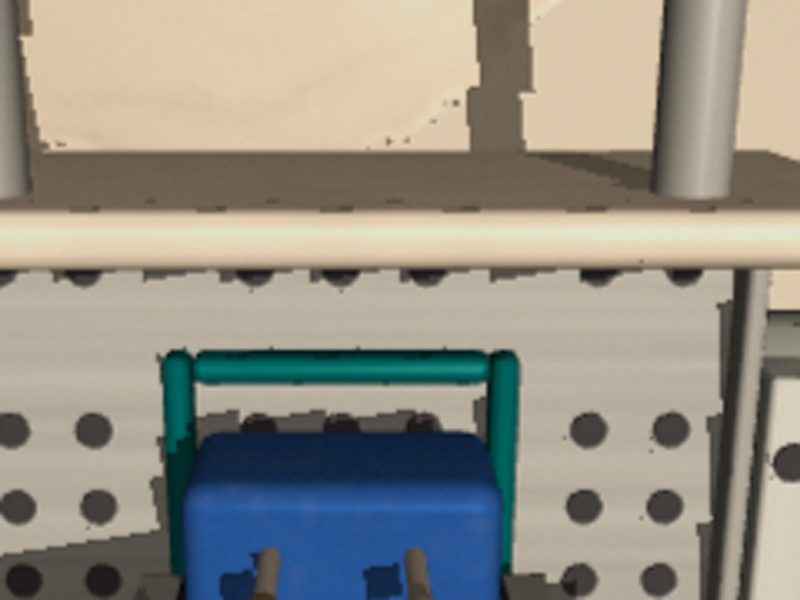

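Run:
```python
from h import *
d=rd('w4'); ux=np.array([np.cos(np.radians(-7.2)),np.sin(np.radians(-7.2))]);uy=np.array([-ux[1],ux[0]]); p=np.array([565.3,65.])
def rel(n,u,v,z): q=at(d,220+u*.3,120+v*.3,z)[:2]-p; print(n,(q@ux).round(1),(q@uy).round(1))
rel('rim front outer',340,350,26);rel('rim front inner',340,383,26)
rel('rim L outer',163,380,26);rel('rim R outer',519,380,26);rel('rim L inner',194,400,26);rel('rim R inner',489,400,26)
rel('blk bottom',343,434,37.7);rel('L bot',192,450,37.7);rel('R bot',494,450,37.7)
rel('blk top',343,485,59.7);rel('L top',187,505,59.7);rel('R top',500,505,59.7)
rel('splash inner top',340,270,69)
```

```text
rim front outer -32.0 -0.2
rim front inner -27.4 -0.2
rim L outer -27.8 -24.0
rim R outer -27.9 23.7
rim L inner -25.0 -19.9
rim R inner -25.1 19.8
blk bottom -24.2 0.1
L bot -22.1 -18.9
R bot -22.1 19.2
blk top -26.0 0.1
L top -23.6 -16.9
R top -23.6 17.3
splash inner top -51.6 -0.2
```

```bash
python3 -m handwheel '[{"x":0,"y":0,"z":0.2,"turn":0,"jaw":1},{"x":0,"y":0,"z":0.4,"turn":0,"jaw":1},{"x":0,"y":0,"z":0.6,"turn":0,"jaw":1},{"x":0,"y":0,"z":0.8,"turn":0,"jaw":1},{"x":0,"y":0,"z":1.0,"turn":0,"jaw":1},{"x":0,"y":0,"z":1.2,"turn":0,"jaw":1},{"x":0,"y":0,"z":1.3,"turn":0,"jaw":1},{"x":0,"y":0,"z":1.3,"turn":0,"jaw":1}]'
python3 -c "
from h import *
go(565.3,65,28,82.8)"
```

```text
clock: 9.1
tool_pos: [564.5, 65.1, 30.1]
orientation: [-0.194, -3.135, 0.0]
wrist_force: [-0.2, 0.6, -1.2]
grip_width: 0.412
gripper_force: 36.0
t9.10 pos [564.5  65.1  30.1] yang 82.9 tilt 0.02 F [-0.2  0.6 -1.2] w 0.412 gf 36.0 q [ 0.11  0.41 -0.4   0.76  0.    0.24]
SHIFT cm [-0.08 -0.    0.21] TURN 0.1
```

```bash
python3 -m handwheel '[{"x":0,"y":0,"z":0.1,"turn":0,"jaw":1},{"x":0,"y":0,"z":0.15,"turn":0,"jaw":1},{"x":0,"y":0,"z":0.2,"turn":0,"jaw":1},{"x":0,"y":0,"z":0.25,"turn":0,"jaw":1},{"x":0,"y":0,"z":0.3,"turn":0,"jaw":1},{"x":0,"y":0,"z":0.3,"turn":0,"jaw":1},{"x":0,"y":0,"z":0.3,"turn":0,"jaw":1},{"x":0,"y":0,"z":0.3,"turn":0,"jaw":1}]'
python3 -c "
from h import *
go(565.3,65,28,82.8)"
```

```text
clock: 9.9
tool_pos: [564.7, 65.2, 27.5]
orientation: [0.194, 3.135, -0.0]
wrist_force: [-0.7, 0.2, 3.0]
grip_width: 0.41
gripper_force: 36.2
t9.90 pos [564.7  65.2  27.5] yang 82.9 tilt 0.01 F [-0.7  0.2  3. ] w 0.410 gf 36.2 q [ 0.11  0.42 -0.4   0.75 -0.    0.24]
SHIFT cm [-0.06 -0.01 -0.05] TURN 0.1
```

Floor contact is exactly at the expected 27.5. Release, wait, then rise and look.

```bash
python3 -m handwheel '[{"x":0,"y":0,"z":0,"turn":0,"jaw":0},{"x":0,"y":0,"z":0,"turn":0,"jaw":-0.5},{"x":0,"y":0,"z":0,"turn":0,"jaw":-0.8},{"x":0,"y":0,"z":0,"turn":0,"jaw":-0.8},{"x":0,"y":0,"z":0,"turn":0,"jaw":-0.8},{"x":0,"y":0,"z":0,"turn":0,"jaw":-0.8},{"x":0,"y":0,"z":0,"turn":0,"jaw":-0.8},{"x":0,"y":0,"z":0,"turn":0,"jaw":-0.8}]'
python3 -m handwheel '[{"x":0,"y":0,"z":-2,"turn":0,"jaw":-0.8},{"x":0,"y":0,"z":-4,"turn":0,"jaw":-0.8},{"x":0,"y":0,"z":-7,"turn":0,"jaw":-0.8},{"x":0,"y":0,"z":-10,"turn":0,"jaw":-0.8},{"x":0,"y":0,"z":-12,"turn":0,"jaw":-0.8},{"x":0,"y":0,"z":-12,"turn":0,"jaw":-0.8},{"x":0,"y":0,"z":-12,"turn":0,"jaw":-0.8},{"x":0,"y":0,"z":-12,"turn":0,"jaw":-0.8}]'
python3 - <<'E'
from h import *
from station import snapshot
go(450,77.5,147,82.8)
d=snapshot('wrist'); pickle.dump(d,open('pics/w5.pkl','wb')); cv2.imwrite('pics/w5.png',d['img'][:,:,::-1])
E
```

```text
clock: 10.7
tool_pos: [564.6, 65.2, 27.3]
orientation: [-0.194, -3.136, 0.0]
wrist_force: [0.2, -0.2, -0.2]
grip_width: 0.897
gripper_force: 0.0
clock: 11.5
tool_pos: [563.7, 65.1, 145.9]
orientation: [-0.194, -3.134, 0.001]
wrist_force: [-0.7, -0.2, -0.7]
grip_width: 0.898
gripper_force: 0.0
t11.50 pos [563.7  65.1 145.9] yang 82.9 tilt 0.12 F [-0.7 -0.2 -0.7] w 0.898 gf 0.0 q [ 0.11  0.3  -0.26  1.01 -0.    0.24]
SHIFT cm [11.44 -0.17 -0.09] TURN 0.1
```

View pics/w5.png

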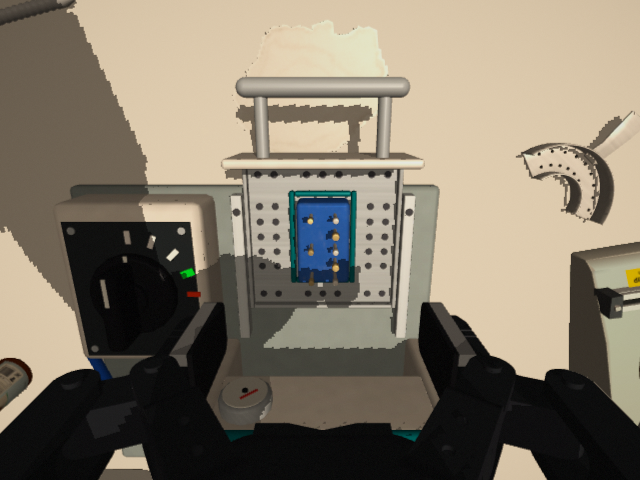

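The block is seated inside the teal rim at (324,240). I'll shut the gripper and go in front of the handle (323,88).

```bash
python3 -m handwheel '[{"x":3,"y":0,"z":0,"turn":0,"jaw":1},{"x":6,"y":0,"z":0,"turn":0,"jaw":1},{"x":9,"y":0,"z":0,"turn":0,"jaw":1},{"x":12,"y":0,"z":0,"turn":0,"jaw":1},{"x":13.2,"y":0,"z":0,"turn":0,"jaw":1},{"x":13.2,"y":0,"z":0,"turn":0,"jaw":1},{"x":13.2,"y":0,"z":0,"turn":0,"jaw":1},{"x":13.2,"y":0,"z":0,"turn":0,"jaw":1}]'
python3 -m handwheel '[{"x":0,"y":0,"z":2,"turn":0,"jaw":1},{"x":0,"y":0,"z":4,"turn":0,"jaw":1},{"x":0,"y":0,"z":6,"turn":0,"jaw":1},{"x":0,"y":0,"z":8,"turn":0,"jaw":1},{"x":0,"y":0,"z":10,"turn":0,"jaw":1},{"x":0,"y":0,"z":10,"turn":0,"jaw":1},{"x":0,"y":0,"z":10,"turn":0,"jaw":1},{"x":0,"y":0,"z":10,"turn":0,"jaw":1}]'
python3 -c "
from h import *
go(452,79.2,45,82.8)"
```

```text
clock: 12.35
tool_pos: [435.1, 81.4, 147.3]
orientation: [0.195, 3.135, 0.0]
wrist_force: [0.5, 0.7, 0.1]
grip_width: 0.0
gripper_force: 0.0
clock: 13.15
tool_pos: [434.9, 81.6, 48.2]
orientation: [0.195, 3.134, 0.001]
wrist_force: [0.8, 0.1, -0.8]
grip_width: -0.002
gripper_force: 0.0
t13.15 pos [434.9  81.6  48.2] yang 82.9 tilt 0.08 F [ 0.8  0.1 -0.8] w -0.002 gf 0.0 q [ 0.19  0.19 -0.67  0.71 -0.    0.31]
SHIFT cm [-1.72 -0.02  0.32] TURN 0.1
```

```bash
python3 -m handwheel '[{"x":-0.8,"y":0,"z":0.2,"turn":0,"jaw":1},{"x":-1.2,"y":0,"z":0.3,"turn":0,"jaw":1},{"x":-1.6,"y":0,"z":0.3,"turn":0,"jaw":1},{"x":-2.1,"y":0,"z":0.3,"turn":0,"jaw":1},{"x":-2.7,"y":0,"z":0.3,"turn":0,"jaw":1},{"x":-3.4,"y":0,"z":0.3,"turn":0,"jaw":1},{"x":-4.2,"y":0,"z":0.3,"turn":0,"jaw":1},{"x":-5,"y":0,"z":0.3,"turn":0,"jaw":1}]'
python3 -m handwheel '[{"x":-0.8,"y":0,"z":0,"turn":0,"jaw":1},{"x":-1.6,"y":0,"z":0,"turn":0,"jaw":1},{"x":-2.4,"y":0,"z":0,"turn":0,"jaw":1},{"x":-3.2,"y":0,"z":0,"turn":0,"jaw":1},{"x":-4,"y":0,"z":0,"turn":0,"jaw":1},{"x":-4.8,"y":0,"z":0,"turn":0,"jaw":1},{"x":-5.6,"y":0,"z":0,"turn":0,"jaw":1},{"x":-6.4,"y":0,"z":0,"turn":0,"jaw":1}]'
python3 -c "
from h import *
go(591.3,61.7,45,82.8)"
```

```text
clock: 13.95
tool_pos: [483.8, 75.2, 44.2]
orientation: [-0.194, -3.135, -0.0]
wrist_force: [-2.8, 0.6, 0.7]
grip_width: 0.001
gripper_force: 1.0
clock: 14.75
tool_pos: [547.4, 67.3, 44.3]
orientation: [-0.194, -3.136, -0.0]
wrist_force: [-2.3, 0.4, 0.1]
grip_width: -0.004
gripper_force: 1.0
t14.75 pos [547.4  67.3  44.3] yang 82.9 tilt 0.00 F [-2.3  0.4  0.1] w -0.004 gf 1.0 q [ 0.12  0.37 -0.42  0.78  0.    0.25]
SHIFT cm [-4.42 -0.01 -0.07] TURN 0.1
```

```bash
python3 -m handwheel '[{"x":-0.7,"y":0,"z":0,"turn":0,"jaw":1},{"x":-1.4,"y":0,"z":0,"turn":0,"jaw":1},{"x":-2,"y":0,"z":0,"turn":0,"jaw":1},{"x":-2.5,"y":0,"z":0,"turn":0,"jaw":1},{"x":-2.9,"y":0,"z":0,"turn":0,"jaw":1},{"x":-3.2,"y":0,"z":0,"turn":0,"jaw":1},{"x":-3.4,"y":0,"z":0,"turn":0,"jaw":1},{"x":-3.6,"y":0,"z":0,"turn":0,"jaw":1}]'
python3 -m handwheel '[{"x":-0.2,"y":0,"z":0,"turn":0,"jaw":1},{"x":-0.4,"y":0,"z":0,"turn":0,"jaw":1},{"x":-0.6,"y":0,"z":0,"turn":0,"jaw":1},{"x":-0.8,"y":0,"z":0,"turn":0,"jaw":1},{"x":-0.9,"y":0,"z":0,"turn":0,"jaw":1},{"x":-1,"y":0,"z":0,"turn":0,"jaw":1},{"x":-1,"y":0,"z":0,"turn":0,"jaw":1},{"x":-1,"y":0,"z":0,"turn":0,"jaw":1}]'
```

```text
clock: 15.55
tool_pos: [582.5, 62.9, 44.3]
orientation: [-0.194, -3.135, -0.0]
wrist_force: [-1.8, 1.2, -0.5]
grip_width: 0.001
gripper_force: 0.8
clock: 16.35
tool_pos: [592.7, 61.6, 44.4]
orientation: [0.194, 3.135, -0.0]
wrist_force: [-0.4, 0.2, 0.2]
grip_width: 0.002
gripper_force: 0.3
```

```bash
python3 -m handwheel '[{"x":-0.1,"y":0,"z":0,"turn":0,"jaw":1},{"x":-0.2,"y":0,"z":0,"turn":0,"jaw":1},{"x":-0.3,"y":0,"z":0,"turn":0,"jaw":1},{"x":-0.4,"y":0,"z":0,"turn":0,"jaw":1},{"x":-0.5,"y":0,"z":0,"turn":0,"jaw":1},{"x":-0.6,"y":0,"z":0,"turn":0,"jaw":1},{"x":-0.6,"y":0,"z":0,"turn":0,"jaw":1},{"x":-0.6,"y":0,"z":0,"turn":0,"jaw":1}]'
```

```text
clock: 17.15
tool_pos: [598.7, 60.9, 44.3]
orientation: [0.194, 3.135, -0.0]
wrist_force: [-0.2, 0.2, -0.1]
grip_width: -0.003
gripper_force: 0.2
```

```bash
python3 -m handwheel '[{"x":-0.1,"y":0,"z":0,"turn":0,"jaw":1},{"x":-0.2,"y":0,"z":0,"turn":0,"jaw":1},{"x":-0.3,"y":0,"z":0,"turn":0,"jaw":1},{"x":-0.4,"y":0,"z":0,"turn":0,"jaw":1},{"x":-0.5,"y":0,"z":0,"turn":0,"jaw":1},{"x":-0.6,"y":0,"z":0,"turn":0,"jaw":1},{"x":-0.6,"y":0,"z":0,"turn":0,"jaw":1},{"x":-0.6,"y":0,"z":0,"turn":0,"jaw":1}]'
python3 -m handwheel '[{"x":0,"y":0,"z":0,"turn":0,"jaw":1},{"x":0,"y":0,"z":0,"turn":0,"jaw":1},{"x":0,"y":0,"z":0,"turn":0,"jaw":1},{"x":0,"y":0,"z":0,"turn":0,"jaw":1},{"x":0,"y":0,"z":0,"turn":0,"jaw":1},{"x":0,"y":0,"z":0,"turn":0,"jaw":1},{"x":0,"y":0,"z":0,"turn":0,"jaw":1},{"x":0,"y":0,"z":0,"turn":0,"jaw":1}]'
```

```text
clock: 17.95
tool_pos: [601.4, 60.6, 43.8]
orientation: [-0.193, -3.13, -0.001]
wrist_force: [-9.7, 0.9, 5.9]
grip_width: -0.005
gripper_force: 4.9
clock: 18.75
tool_pos: [601.4, 60.5, 43.8]
orientation: [-0.193, -3.13, -0.001]
wrist_force: [-10.1, 1.7, 6.2]
grip_width: 0.004
gripper_force: 4.9
```

```bash
python3 -m handwheel '[{"x":0.5,"y":0,"z":0,"turn":0,"jaw":1},{"x":1.5,"y":0,"z":0,"turn":0,"jaw":1},{"x":3,"y":0,"z":-1,"turn":0,"jaw":1},{"x":3,"y":0,"z":-5,"turn":0,"jaw":1},{"x":3,"y":0,"z":-9,"turn":0,"jaw":1},{"x":3,"y":0,"z":-13,"turn":0,"jaw":1},{"x":3,"y":0,"z":-15,"turn":0,"jaw":1},{"x":3,"y":0,"z":-15,"turn":0,"jaw":1}]'
python3 -c "
from h import *
go(580,-65,190,82.8)"
```

```text
clock: 19.55
tool_pos: [577.1, 64.2, 198.3]
orientation: [0.194, 3.128, 0.002]
wrist_force: [0.6, -0.1, -0.5]
grip_width: -0.001
gripper_force: 0.0
t19.55 pos [577.1  64.2 198.3] yang 82.9 tilt 0.44 F [ 0.6 -0.1 -0.5] w -0.001 gf 0.0 q [ 0.11  0.29 -0.16  1.12 -0.    0.23]
SHIFT cm [ -1.88 -12.79   0.83] TURN 0.1
```

```bash
python3 -m handwheel '[{"x":-0.3,"y":-2.5,"z":0,"turn":0,"jaw":1},{"x":-0.7,"y":-5,"z":0,"turn":0,"jaw":1},{"x":-1,"y":-7.5,"z":0,"turn":0,"jaw":0},{"x":-1.5,"y":-10,"z":0,"turn":0,"jaw":0},{"x":-1.9,"y":-12.8,"z":0.8,"turn":0,"jaw":0},{"x":-1.9,"y":-12.8,"z":0.8,"turn":0,"jaw":0},{"x":-1.9,"y":-12.8,"z":0.8,"turn":0,"jaw":0},{"x":-1.9,"y":-12.8,"z":0.8,"turn":0,"jaw":0}]'
python3 - <<'E'
from h import *
from station import snapshot
go(580,-65,120,82.8)
for n in('wrist','top'):
    d=snapshot(n); pickle.dump(d,open(f'pics/{n}6.pkl','wb'))
    if n=='wrist': a=cv2.convertScaleAbs(d['img'][:,:,::-1],alpha=1.6,beta=20)
    else: b=d['img'][150:330,270:430,::-1]
b=cv2.resize(b,None,fx=1,fy=1)
a=a.copy(); a[:180,480:]=b
cv2.imwrite('pics/w6.png',a)
E
```

```text
clock: 20.35
tool_pos: [577.3, -64.7, 185.7]
orientation: [-0.193, -3.135, -0.001]
wrist_force: [-0.1, 0.7, -0.8]
grip_width: 0.501
gripper_force: 0.0
t20.35 pos [577.3 -64.7 185.7] yang 82.9 tilt 0.05 F [-0.1  0.7 -0.8] w 0.501 gf 0.0 q [-0.11  0.3  -0.17  1.1   0.    0.01]
SHIFT cm [-0.28  0.    6.57] TURN 0.1
```

View pics/w6.png

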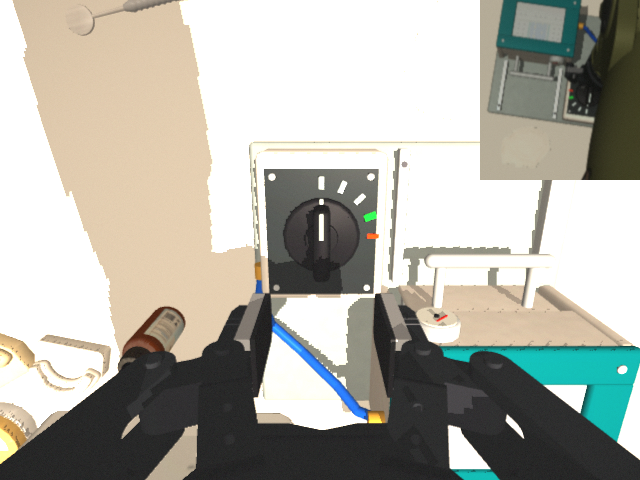

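The drawer is home against the hood. The dial skirt centre is at (321,235), with the bar from rows 206 to 281, straight along the tool's x.

Run:
```python
from h import *
d=rd('wrist6')
print(at(d,321.5,235,60),at(d,321.5,206,87),at(d,321.5,281,87),at(d,321.5,243.5,87))
c=[at(d,u,v,52)[:2] for u,v in((271,177),(370,175),(367,288),(276,288))];print(np.round(c,1).tolist(),np.mean(c,0))
t=rd('top'); print(at(t,320.5-0+0,0,0)[:0])
go(579,-65,100,82.8)
```

```text
[581.79552942 -66.04289156  60.        ] [554.15782487 -62.52468088  87.        ] [607.01233337 -69.13800008  87.        ] [579.76452756 -65.72867053  87.        ]
[[535.6, -97.6], [543.1, -25.5], [632.7, -35.6], [623.7, -108.1]] [583.77126764 -66.6923059 ]
[]
t20.45 pos [577.6 -64.5 186.2] yang 83.0 tilt 0.01 F [-0.2  0.8 -0.9] w 0.502 gf 0.0 q [-0.11  0.3  -0.17  1.1   0.    0.01]
SHIFT cm [-0.14 -0.03  8.62] TURN 0.2
```

```bash
python3 -m handwheel '[{"x":-0.35,"y":-0.1,"z":1,"turn":0.2,"jaw":0},{"x":-0.35,"y":-0.1,"z":3,"turn":0.2,"jaw":0},{"x":-0.35,"y":-0.1,"z":5,"turn":0.2,"jaw":0},{"x":-0.35,"y":-0.1,"z":7,"turn":0.2,"jaw":0},{"x":-0.35,"y":-0.1,"z":9,"turn":0.2,"jaw":0},{"x":-0.35,"y":-0.1,"z":10,"turn":0.2,"jaw":0},{"x":-0.35,"y":-0.1,"z":11,"turn":0.2,"jaw":0},{"x":-0.35,"y":-0.1,"z":11,"turn":0.2,"jaw":0}]'
python3 -m handwheel '[{"x":0,"y":0,"z":0.3,"turn":0,"jaw":0},{"x":0,"y":0,"z":0.6,"turn":0,"jaw":0},{"x":0,"y":0,"z":0.9,"turn":0,"jaw":0},{"x":0,"y":0,"z":0.9,"turn":0,"jaw":0},{"x":0,"y":0,"z":0.9,"turn":0,"jaw":0},{"x":0,"y":0,"z":0.9,"turn":0,"jaw":0},{"x":0,"y":0,"z":0.9,"turn":0,"jaw":0},{"x":0,"y":0,"z":0.9,"turn":0,"jaw":0}]'
python3 -c "
from h import *
go(581,-66,65,82.8)"
```

```text
clock: 21.25
tool_pos: [580.3, -66.6, 75.1]
orientation: [-0.199, -3.133, -0.0]
wrist_force: [-0.2, 0.0, 0.5]
grip_width: 0.501
gripper_force: 0.0
clock: 22.05
tool_pos: [581.1, -66.9, 67.4]
orientation: [0.2, 3.135, -0.0]
wrist_force: [0.0, -0.1, -0.3]
grip_width: 0.503
gripper_force: 0.0
t22.05 pos [581.1 -66.9  67.4] yang 82.7 tilt 0.01 F [ 0.  -0.1 -0.3] w 0.503 gf 0.0 q [-0.11  0.4  -0.32  0.85 -0.    0.01]
SHIFT cm [0.02 0.09 0.24] TURN -0.1
```

Height 67 is fine (20 mm overlap with the bar). Close lightly first to see how well it centres.

```bash
python3 -m handwheel '[{"x":0,"y":0.05,"z":0.1,"turn":0,"jaw":0.3},{"x":0,"y":0.05,"z":0.1,"turn":0,"jaw":0.5},{"x":0,"y":0.05,"z":0.1,"turn":0,"jaw":1},{"x":0,"y":0.05,"z":0.1,"turn":0,"jaw":1},{"x":0,"y":0.05,"z":0.1,"turn":0,"jaw":1},{"x":0,"y":0.05,"z":0.1,"turn":0,"jaw":1},{"x":0,"y":0.05,"z":0.1,"turn":0,"jaw":1},{"x":0,"y":0.05,"z":0.1,"turn":0,"jaw":1}]' 25
python3 -c "
from h import *
go(581,-66,66,82.8)"
```

```text
clock: 22.85
tool_pos: [581.0, -66.2, 66.3]
orientation: [-0.2, -3.135, -0.001]
wrist_force: [-1.2, 1.4, 1.3]
grip_width: 0.137
gripper_force: 29.7
t22.85 pos [581.  -66.2  66.3] yang 82.7 tilt 0.02 F [-1.2  1.4  1.3] w 0.137 gf 29.7 q [-0.11  0.4  -0.32  0.85  0.    0.01]
SHIFT cm [0.   0.02 0.03] TURN -0.1
```

```bash
python3 -m handwheel '[{"x":0,"y":0,"z":0,"turn":0,"jaw":1},{"x":0,"y":0,"z":0,"turn":0,"jaw":1},{"x":0,"y":0,"z":0,"turn":5,"jaw":1},{"x":0,"y":0,"z":0,"turn":10,"jaw":1},{"x":0,"y":0,"z":0,"turn":15,"jaw":1},{"x":0,"y":0,"z":0,"turn":20,"jaw":1},{"x":0,"y":0,"z":0,"turn":25,"jaw":1},{"x":0,"y":0,"z":0,"turn":30,"jaw":1}]' 90
python3 -c "
from h import *
go(581,-66,66,13.9)
from station import get_state;print(get_state()['ft_torque'])"
```

```text
clock: 23.65
tool_pos: [581.3, -65.3, 66.5]
orientation: [-1.008, -2.975, -0.004]
wrist_force: [0.1, 4.8, 3.6]
grip_width: 0.113
gripper_force: 89.3
t23.65 pos [581.3 -65.3  66.5] yang 52.6 tilt 0.13 F [0.1 4.8 3.6] w 0.113 gf 89.3 q [-0.11  0.4  -0.32  0.85  0.    0.54]
SHIFT cm [-0.02 -0.08  0.05] TURN 38.7
[1.18832826 0.14736119 0.20153642]
```

```bash
python3 -m handwheel '[{"x":0,"y":0,"z":0,"turn":5,"jaw":1},{"x":0,"y":0,"z":0,"turn":10,"jaw":1},{"x":0,"y":0,"z":0,"turn":15,"jaw":1},{"x":0,"y":0,"z":0,"turn":20,"jaw":1},{"x":0,"y":0,"z":0,"turn":25,"jaw":1},{"x":0,"y":0,"z":0,"turn":30,"jaw":1},{"x":0,"y":0,"z":0,"turn":35,"jaw":1},{"x":0,"y":0,"z":0,"turn":39,"jaw":1}]'
python3 -m handwheel '[{"x":0,"y":0,"z":0,"turn":0,"jaw":1},{"x":0,"y":0,"z":0,"turn":0,"jaw":1},{"x":0,"y":0,"z":0,"turn":0,"jaw":1},{"x":0,"y":0,"z":0,"turn":0,"jaw":1},{"x":0,"y":0,"z":0,"turn":0,"jaw":1},{"x":0,"y":0,"z":0,"turn":0,"jaw":1},{"x":0,"y":0,"z":0,"turn":0,"jaw":1},{"x":0,"y":0,"z":0,"turn":0,"jaw":1}]'
python3 - <<'E'
from h import *
from station import snapshot,get_state
go(581,-66,66,13.9); print(get_state()['ft_torque'])
d=snapshot('wrist'); pickle.dump(d,open('pics/w7.pkl','wb')); cv2.imwrite('pics/w7.png',cv2.convertScaleAbs(d['img'][:,:,::-1],alpha=1.6,beta=20))
E
```

```text
clock: 24.45
tool_pos: [582.3, -64.6, 66.5]
orientation: [-1.943, -2.468, -0.007]
wrist_force: [3.4, 6.8, 1.2]
grip_width: 0.115
gripper_force: 88.9
clock: 25.25
tool_pos: [582.4, -64.6, 66.5]
orientation: [-1.939, -2.472, -0.007]
wrist_force: [3.0, 6.0, 0.6]
grip_width: 0.117
gripper_force: 88.9
t25.25 pos [582.4 -64.6  66.5] yang 13.8 tilt 0.25 F [3.  6.  0.6] w 0.117 gf 88.9 q [-0.11  0.4  -0.32  0.85  0.    1.22]
SHIFT cm [-0.1  -0.17  0.05] TURN -0.1
[ 1.48486721 -0.40181403  0.12422021]
```

View pics/w7.png

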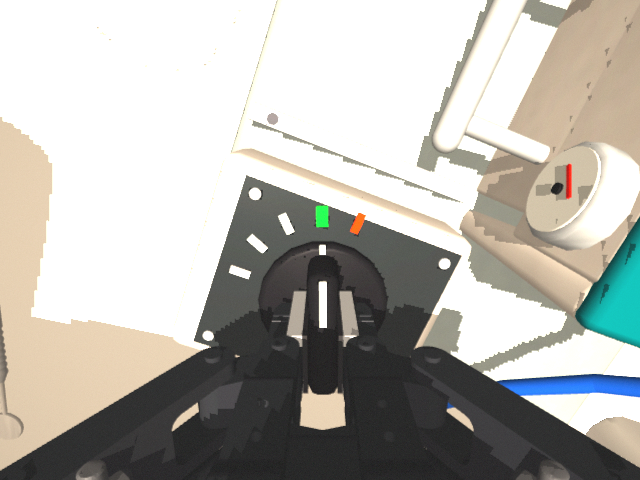

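The white pointer and skirt dot at (322,250) line up with the green mark at (322,216), and the bar is held between the pads. I'll hold more than 2 s, then hand in.

```bash
python3 -m handwheel '[{"x":0,"y":0,"z":0,"turn":0,"jaw":1},{"x":0,"y":0,"z":0,"turn":0,"jaw":1},{"x":0,"y":0,"z":0,"turn":0,"jaw":1},{"x":0,"y":0,"z":0,"turn":0,"jaw":1},{"x":0,"y":0,"z":0,"turn":0,"jaw":1},{"x":0,"y":0,"z":0,"turn":0,"jaw":1},{"x":0,"y":0,"z":0,"turn":0,"jaw":1},{"x":0,"y":0,"z":0,"turn":0,"jaw":1}]' >/dev/null
python3 -m handwheel '[{"x":0,"y":0,"z":0,"turn":0,"jaw":1},{"x":0,"y":0,"z":0,"turn":0,"jaw":1},{"x":0,"y":0,"z":0,"turn":0,"jaw":1},{"x":0,"y":0,"z":0,"turn":0,"jaw":1},{"x":0,"y":0,"z":0,"turn":0,"jaw":1},{"x":0,"y":0,"z":0,"turn":0,"jaw":1},{"x":0,"y":0,"z":0,"turn":0,"jaw":1},{"x":0,"y":0,"z":0,"turn":0,"jaw":1}]' >/dev/null
python3 -m handwheel '[{"x":0,"y":0,"z":0,"turn":0,"jaw":1},{"x":0,"y":0,"z":0,"turn":0,"jaw":1},{"x":0,"y":0,"z":0,"turn":0,"jaw":1},{"x":0,"y":0,"z":0,"turn":0,"jaw":1},{"x":0,"y":0,"z":0,"turn":0,"jaw":1},{"x":0,"y":0,"z":0,"turn":0,"jaw":1},{"x":0,"y":0,"z":0,"turn":0,"jaw":1},{"x":0,"y":0,"z":0,"turn":0,"jaw":1}]'
python3 -c "
from h import *
go(581,-66,66,13.9)
from station import close_job; print(close_job())"
```

```text
clock: 27.7
tool_pos: [582.3, -64.6, 66.5]
orientation: [-1.939, -2.472, -0.007]
wrist_force: [2.9, 7.7, 1.1]
grip_width: 0.116
gripper_force: 88.9
t27.70 pos [582.3 -64.6  66.5] yang 13.8 tilt 0.24 F [2.9 7.7 1.1] w 0.116 gf 88.9 q [-0.11  0.4  -0.32  0.85  0.    1.22]
SHIFT cm [-0.1  -0.16  0.05] TURN -0.1
the job is handed in; nothing more can be done
None
```

I set the bur block in the nest, pushed the drawer fully home, held the dial at the green mark for over 2 s, and handed the job in at 27.7 s still holding it; no verdict came back.

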